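Release the eccentric cam, then slide the jaw up to the board

ROBOT

A 6-joint arm with a two-finger parallel gripper is mounted at the origin on the work surface; the furniture and walls round the work are solid. World frame = base frame: x ahead of the robot, y to its left, z up, the work surface at z = 0. Lengths are in m, angles in rad, forces in N, time in s.
With the tool pointing down it reaches from about 0.35 to 0.975 m from the base axis. Payload 4.9 kg.
Tool frame: the origin (TCP) lies at the very end of the fingers, on their centre line; the grasp point (between the pads) lies 19 mm behind it (pinch_z is the distance from the TCP to the grasp point, in m); z points along the fingers, y is the line along which they close (so a half turn about z gives the same grasp; the last joint's range is limited). The gripper opens to 85 mm and grips with 20 to 120 N. Pads are 22 mm wide; open, the fingers measure 114 mm over their backs; the gripper's body (76 mm by 85 mm) begins 54 mm behind the grasp point. The pads swing forward as they close: fully open they stand 13 mm farther back than shut.
Start: joints at [-1.388, 0.053, 1.613, -0, 1.476, -0.119], TCP at [0.186, -0.597, 0.231] pointing down, gripper open.
Joint ranges: [-3.01, 3.01], [-1.01, 2.22], [0.06, 2.58], [-1.02, 4.17], [0.09, 2.62], [-3.14, 3.14]. Speed limits (rad/s): [2.57, 2.57, 3.14, 3.14, 3.14, 3.14].

INTERFACE

Orientations are given as a unit quaternion [w, x, y, z].
In Python, from plant import * gives the robot as it stands. The module is installed in compiled form; this text tells all that it offers.
- The arm moves only by the tool play_rows, never from a script. Its arguments are lists of equal length, an entry for each row: "linear": the shift along the world's x, y, z in m, a list of three; "turn": the turn about the world's z in degrees. A call has 1 to 8 rows; each row shifts and turns the commanded pose from where the row before left it; what a row does not reach is not made up. A row lasts 1/8 s, in which the tool goes at most 62.5 mm and 10.7 degrees, less where a joint would pass 70% of its speed; a pose out of reach is approached as far as the arm can. A call is refused whole if a number of a shift passes 0.0625 or a number of a turn 10.7, either way. A call with a gripper value outside its range is refused whole. "hand" is the finger opening in m, from 0 to 0.0854, set as the call begins (left out, the last holds). The fingers move at their own pace and stop on an object; the grip force is fixed at half the most. Time passes only in rows, so rows that do not move let the fingers close. It gives the time, the measured TCP pose, the force, the opening and the grip force at its end, in the units of the state.
- state(): the state, without advancing time (a new reading comes with each control period).
- grab_frame(name): name is "side" or "top"; returns the picture (384x512x3 uint8, red, green, blue); there is no depth.
- camera_info(name): a dict with "camera_matrix" (3x3 intrinsics, pixels), "distortion" ([k1, k2, p1, p2, k3] as OpenCV has them; the pictures are not rectified), "origin" and "attitude" of the camera in the world. Camera axes: x right, y down, z forward; pixel columns grow to the right and rows downward; lengths in m; the calibration is good to about 2 mm. A picture is of the moment at which its call begins. camera_info takes no time and is no camera call.
- job_done(): hands the job in; it is judged then, once.
Trained networks look in the newest picture that a camera, given by its name, has taken for a name from the list of things; names that differ only in an ending like _2 or _b are one class to them, and where a whole thing is asked for, a point or a joint stands for the part that bears it (a point fixed in the world has none). Each returns a list of dicts, best first, with "p" (0 to 1); they miss things now and then, are a little off and sometimes report something else, mostly with a low value. They report only what shows in the picture. A call takes as long as a camera call. They do not tell look-alikes from the thing itself.
- trace(camera, thing): "region" (384x512 bool, what is visible of it) and "location" ([column, row] in pixels, amid what is visible of it).
The state is a dict: "time": time; "joint_pos": joint angles; "joint_vel": joint speeds; "joint_efforts": joint torques, N m; "tool_pos": TCP position; "tool_rot": TCP orientation; "contact_force": force on the tool from outside, world axes, zero at the start; "ft_torque": the same for the moment, N m; "gripper_width": opening from 0.0 (shut) to 1.0 (fully open); "grasp_force": force on a finger pad.
Only numpy, scipy, OpenCV 4.12 (cv2) and the standard library are available. Lean on these libraries where they do the work, as an engineer would, in place of code of your own. Each camera call takes 0.05 s, during which the arm holds its last target. There are 200 camera calls.

TASK

Close the clamping fixture on the board: first push the cam lever round to the cam's low point, so that the lever points straight at the fence, with the follower slide still left back; only then push the slide forward by its push plate until the jaw has the board flat against the fence. Push with the outside of the fingers or the fingertips only: nothing is picked up, the robot touches neither the board nor the other things lying about, and at the end lever and slide stay where they were pushed.

Things in the scene. Friction and masses are not known exactly. Their poses are not given: they have to be found in the camera images.
- fixture: Fixed clamping fixture, plywood base 293 x 170 x 12 mm (x = -115 to +178 mm). Origin on the table top under the cam pivot; +x is forward, the way the slide moves to the fence, +y left; yaw varies. Two aluminium guide rails (25 mm high, outer edges y = +-50 mm) guide the slide. A steel stop post (10 mm thick, 52 high) is at x = -10, y = -58 mm. Tallest part: the lever knob, 85 mm above the table.
- cam (a joint): Angle of the eccentric steel cam disc. 0 rad: low point, the lever points along fixture +x, straight at the fence, and the disc's thin side faces the follower. Positive is counter-clockwise from above (lever to the left, then back to the robot). Starts at 1.4 to 2.2: push it clockwise. A lug meets the stop post at -0.02 rad. About 2 to 3 N at the knob turns it; it stays where it is left.
- lever_knob (a point): Middle of the upright black knob at the end of the cam lever: 20 mm thick, 48 to 85 mm above the table (this point at 66.5 mm), 70 mm from the pivot. Below it is the lever bar, 14 mm wide, 40 to 48 mm above the table, from the pivot to 9 mm beyond the knob's centre; it passes over everything but the push plate.
- slide (a joint): Travel of the follower slide along fixture +x, m: 0 is back (starts at 0 to 0.010), about 0.044 with the board against the fence, end stop 0.047. Takes about 3 N; stays where it is left. Its steel follower block (37 mm high, front face at x = -62 mm + travel) meets the cam disc (60 mm across, centre 14 mm off the pivot towards the lever) and stops short unless the cam is near its low point.
- push_face (a point): Centre of the rear face (towards the robot) of the upright wooden push plate at the back end of the slide; 40 mm above the table. The plate is 10 mm thick, 70 mm wide, 21 to 59 mm above the table; its rear face looks along fixture -x and lies at fixture x = -98 mm + travel.
- jaw_face (a point): Centre of the front face of the slide's wooden jaw bar, 110 mm wide, 13 to 39 mm above the table, at fixture x = 62 mm + travel; it pushes the board.
- fence_face (a point): Point on the near face of the wooden fence, in the middle of its width, 23 mm above the table, at fixture x = 156 mm; the fence is 18 mm thick, its top 46 mm above the table. The board ends with its long side flat on this face.
- board: The loose pine board, 50 x 150 x 22 mm, lying on the fixture's base between jaw and fence, its long side (its own y) roughly along the fence; origin at the centre of its underside, 12 mm above the table. Its own x should end along fixture x.
- board_centre (a point): Centre of the board, half-way up (23 mm above the table).
- block_b: Bystander, leave alone: loose beech block 60 x 60 x 30 mm to the right of the fixture; origin centre of underside.
- masking_tape: Bystander, leave alone: loose roll of masking tape lying flat, 100 mm across, 25 mm high, right of the fixture; origin centre of underside.
- offcut_7: Bystander, leave alone: loose wood offcut 40 x 90 x 18 mm, right of the fixture by the fence; origin centre of underside.
- chisel_12: Bystander, leave alone: loose chisel 250 mm long, 27 mm high, lying along the left side of the fixture; origin centre of underside.
- offcut_5: Bystander, leave alone: loose wood offcut 55 x 100 x 20 mm, left and nearer the robot; origin centre of underside.
- hex_key: Bystander, leave alone: loose hex key 80 mm long, 4 mm thick, lying on the right margin of the fixture's base; origin centre of underside.
Things that resemble listed ones, but are neither listed nor needed, are in the scene too. Of the things that look like the board, the largest one is meant.

How it is judged:
By the outcome, as a careful person would: the job done as asked, in the order asked, and still so for the second after the job is handed in, with the robot touching nothing.
It also fails if it takes over 51 s, if anything falls off the work surface, if the arm or the gripper's body presses on something with over 40 N, if the wrist force passes 120 N, or if a joint passes its speed limit or range.

## Working session

There is one attempt and no reset: what is moved stays moved. The work goes in short steps, Python scripts to look and compute and a tool call to move; the robot and the scene stay as the last step left them, time stands still between calls to the robot, and variables do not carry over. Pictures are saved under pics/ and viewed, at most 10 in all, crops included, and the job is handed in when it is done.

Besides the shell and the picture viewer there is one more tool, called after "Emit:" as name(argument=value, ...) on one line, values as JSON. play_rows: Moves the arm, as the interface text tells. Its arguments: {"type":"object","properties":{"linear":{"type":"array","items":{"type":"array","items":{"type":"number"}}},"turn":{"type":"array","items":{"type":"number"}},"hand":{"type":"number"}},"required":["linear","turn"]}

```bash
mkdir -p pics
cat > h.py <<'E'
from plant import *
import numpy as np, cv2
from scipy.spatial.transform import Rotation as R
def cam(n):
    c=camera_info(n);a=np.array(c["attitude"],float)
    Rm=a if a.shape==(3,3) else R.from_quat(np.r_[a[1:],a[0]]).as_matrix()
    return np.array(c["camera_matrix"]),np.array(c["distortion"]),np.array(c["origin"]),Rm
def at(n,px,z):
    K,D,o,Rm=cam(n)
    p=cv2.undistortPoints(np.array(px,float).reshape(-1,1,2),K,D).reshape(-1,2)
    d=np.c_[p,np.ones(len(p))]@Rm.T
    return o+d*((z-o[2])/d[:,2])[:,None]
def proj(n,P):
    K,D,o,Rm=cam(n)
    return cv2.projectPoints((np.array(P,float).reshape(-1,3)-o)@Rm,np.zeros(3),np.zeros(3),K,D)[0].reshape(-1,2)
def save(n,name): 
    im=grab_frame(n); cv2.imwrite("pics/"+name,im[:,:,::-1]); return im
E
python3 - <<'E'
from h import *
for n in("top","side"):
    print(camera_info(n)); im=save(n,n+"0.png")
    for t,z in(("lever_knob",.0665),("push_face",.04),("jaw_face",.03),("board",.034),("fixture",.012),("cam",.04),("slide",.03)):
        for r in trace(n,t)[:3]: print(n,t,round(r["p"],2),np.round(r["location"],1),at(n,r["location"],z).round(3)[0][:2],r["region"].sum())
print(state())
E
```

```text
{'camera_matrix': array([[396.48093638,   0.        , 257.53172633],
       [  0.        , 396.48093638, 194.85004797],
       [  0.        ,   0.        ,   1.        ]]), 'distortion': array([-0.0352198,  0.       ,  0.       ,  0.       ,  0.       ]), 'origin': array([0.47275145, 0.0197103 , 0.95231063]), 'attitude': array([-0.03770331,  0.71126934, -0.70091026,  0.03740581])}
top lever_knob 0.91 [288.6 182. ] [ 0.597 -0.049] 695
top lever_knob 0.74 [348.4 138.4] [ 0.7   -0.185] 594
top push_face 0.82 [298. 199.] [ 0.562 -0.073] 1418
top push_face 0.73 [350.  138.7] [ 0.706 -0.195] 651
top jaw_face 0.58 [302.  199.1] [ 0.563 -0.083] 1214
top board 0.87 [340.8 283.8] [ 0.369 -0.172] 722
top board 0.71 [292.6 135.7] [ 0.713 -0.06 ] 1430
top board 0.58 [188.5 198.1] [0.561 0.182] 712
top fixture 0.92 [291.7 178.6] [ 0.613 -0.06 ] 7233
top cam 0.72 [241.9 246.5] [0.451 0.055] 1009
top slide 0.71 [299.9 195.9] [ 0.57  -0.078] 1467
top slide 0.36 [290.9 182.1] [ 0.602 -0.057] 665
{'camera_matrix': array([[465.63914872,   0.        , 252.91476325],
       [  0.        , 465.63914872, 18
[... 854 characters left out ...]
joint_pos': array([-1.38797233e+00,  5.26814773e-02,  1.61287665e+00, -2.65908282e-05,
        1.47600789e+00, -1.19015270e-01]), 'joint_vel': array([-0.00213991, -0.00160813, -0.00098366, -0.00121092, -0.00026335,
        0.00073643]), 'joint_efforts': array([ 6.62126313e-04, -3.93646431e+01, -3.70439351e+01,  7.63715065e-06,
        3.65275891e-04, -5.82511831e-06]), 'tool_pos': array([ 0.18578005, -0.59673792,  0.23132904]), 'tool_rot': array([ 1.37360446e-05,  9.88633042e-01,  1.50348622e-01, -1.28040975e-05]), 'contact_force': array([-0.78107969, -0.84247504,  0.20019128]), 'ft_torque': array([0.04735002, 0.02538651, 0.00900437]), 'grasp_force': 0.0, 'gripper_width': 1.0013916221098509}
```

Run:
```python
import cv2
a=cv2.imread("pics/top0.png")[80:280,190:410]
cv2.imwrite("pics/topc.png",cv2.resize(a,None,fx=3,fy=3,interpolation=cv2.INTER_CUBIC)[:600])
a=cv2.imread("pics/side0.png")[130:270,150:350]
cv2.imwrite("pics/sidec.png",cv2.resize(a,None,fx=4,fy=4,interpolation=cv2.INTER_CUBIC))
```

```text
(no output)
```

View pics/topc.png

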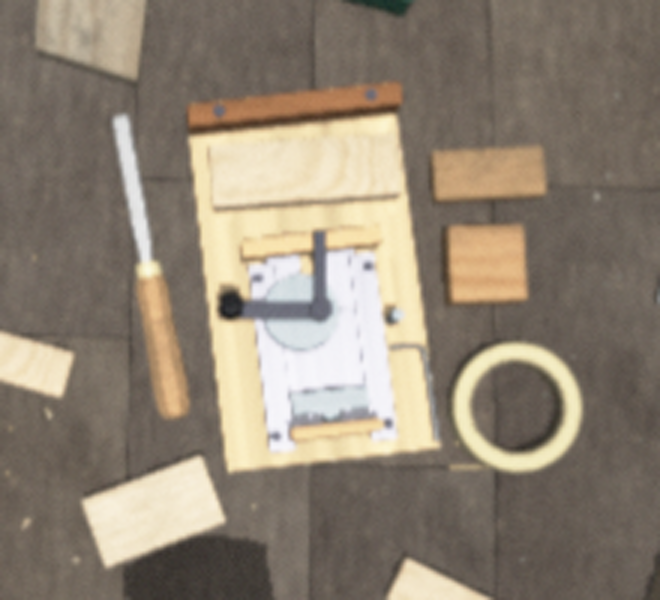

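View pics/sidec.png

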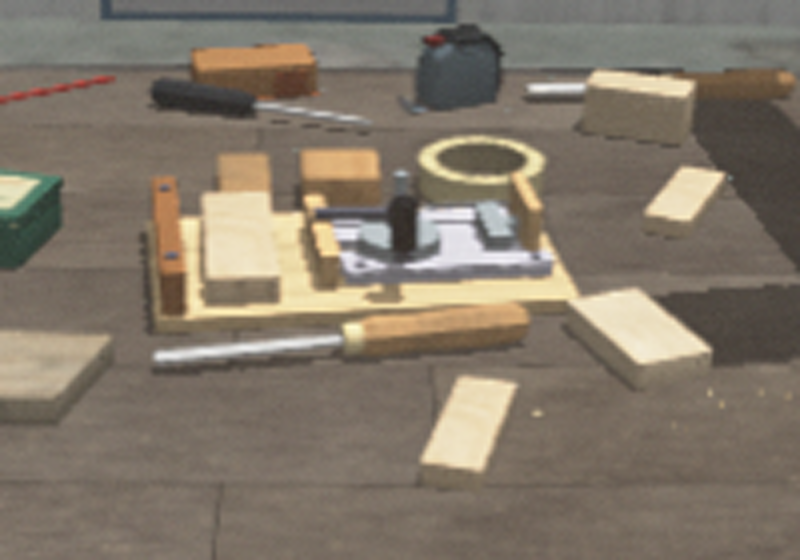

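The top crop shows the fence at the top (brown) and the board below it, at image px ~(291,137). The pivot is at ~(297,183), the black knob at ~(267,181) pointing left, the lug pointing at the fence, and the stop post at ~(321,185). The push plate is at ~(302,223).

Board candidates are (292,136) on the base between jaw and fence, (341,284), and (188,198). The first is the largest and the only one in the fixture, and the crop confirms it.

```bash
cat >> h.py <<'E'
def fx(p,P):  # fixture->world
    P=np.array(P,float).reshape(-1,3); c,s=np.cos(p[2]),np.sin(p[2])
    return np.c_[p[0]+c*P[:,0]-s*P[:,1],p[1]+s*P[:,0]+c*P[:,1],P[:,2]]
E
python3 - <<'E'
from h import *
from scipy.optimize import least_squares
M=[(-.115,.085,.012,228,472),(-.115,-.085,.012,440,447),(.174,.085,.046,188,105),(.174,-.085,.046,401,85),(0,0,.048,320,308),(-.01,-.058,.052,394,315),(.156,.085,.046,190,133),(.156,-.085,.046,402,108)]
M=np.array(M);px=M[:,3:]/3+[190,80]
f=lambda p:(proj("top",fx(p,M[:,:3]))-px).ravel()
s=least_squares(f,[.6,-.08,.1],loss="soft_l1");p=s.x
print(p,s.fun.reshape(-1,2).round(1).tolist())
def inv(w): c,s_=np.cos(p[2]),np.sin(p[2]);d=w[:,:2]-p[:2];return np.c_[c*d[:,0]+s_*d[:,1],-s_*d[:,0]+c*d[:,1]]
q=lambda u,z:inv(at("top",np.array(u)/3+[190,80],z))
k=q([231,303],.085);print("knob",k,np.arctan2(k[0,1],k[0,0]),np.hypot(*k[0]))
print("plate top rear corners",q([[295,440],[383,432]],.059).round(4).tolist())
print("board corners",q([[210,150],[398,135],[214,209],[400,195]],.034).round(4).tolist())
print("chisel",q([[120,118],[175,415],[187,400]],.02).round(3).tolist(),"offcut5",q([[205,458],[225,520],[83,503]],.02).round(3).tolist())
im=cv2.imread("pics/side0.png")
pts=[(-.115,.085,.012),(.174,.085,.046),(.174,-.085,.046),(0,0,.048),(-.098,.035,.059),(-.098,-.035,.059),(*k[0],.085)]
print(proj("side",fx(p,pts)).round(0).tolist(), "crop",((proj("side",fx(p,pts))-[150,130])*4).round(0).tolist())
E
```

```text
[ 0.59591855 -0.06931308  0.12419162] [[-0.6, 0.5], [0.1, 0.9], [-0.7, 0.0], [-0.1, -0.8], [0.2, 1.2], [1.3, 0.2], [-0.5, -1.9], [0.6, -1.2]]
knob [[0.00902828 0.06902568]] 1.4407387121881443 0.06961361113971119
plate top rear corners [[-0.0956, 0.0319], [-0.0969, -0.0345]]
board corners [[0.1393, 0.0698], [0.1353, -0.0797], [0.0917, 0.0719], [0.087, -0.0751]]
chisel [[0.177, 0.138], [-0.065, 0.12], [-0.055, 0.109]] offcut5 [[-0.101, 0.1], [-0.15, 0.09], [-0.125, 0.198]]
[[296.0, 205.0], [190.0, 198.0], [188.0, 174.0], [250.0, 183.0], [287.0, 182.0], [281.0, 173.0], [251.0, 180.0]] crop [[582.0, 299.0], [161.0, 274.0], [153.0, 177.0], [401.0, 210.0], [546.0, 210.0], [525.0, 173.0], [404.0, 200.0]]
```

Emit:
play_rows(linear=[[0.023, 0.0375, 0], [0.023, 0.0375, 0], [0.023, 0.0375, 0], [0.023, 0.0375, 0], [0.023, 0.0375, 0], [0.023, 0.0375, 0], [0.023, 0.0375, 0], [0.023, 0.0375, 0]], turn=[-1, -1, -1, -1, -1, -1, -1, -1], hand=0)

```text
time: 1.8
tool_pos: [0.3704, -0.2955, 0.2316]
tool_rot: [0.0, 0.997, 0.081, 0.0]
contact_force: [1.2, -0.4, 0.1]
gripper_width: 0.001
grasp_force: 0.0
```

Emit:
play_rows(linear=[[0.023, 0.0375, 0], [0.023, 0.0375, 0], [0.023, 0.0375, 0], [0.023, 0.0375, 0], [0.023, 0.0375, 0], [0.023, 0.0375, 0], [0.023, 0.0375, 0], [0.023, 0.0375, 0]], turn=[-1, -1, -1, -1, -1, -1, -1, -1])

```text
time: 2.8
tool_pos: [0.5545, 0.0046, 0.2315]
tool_rot: [0.0, 1.0, 0.011, 0.0]
contact_force: [0.4, -0.4, 0.5]
gripper_width: 0.001
grasp_force: 0.0
```

Emit:
play_rows(linear=[[0, -0.004, -0.029], [0, 0, -0.029], [0, 0, -0.029], [0, 0, -0.029], [0, 0, -0.029], [0, 0, -0.029], [0, 0, 0]], turn=[-1, 0, 0, 0, 0, 0, 0])

```text
time: 3.68
tool_pos: [0.5515, -0.0004, 0.0547]
tool_rot: [-0.0, 1.0, 0.003, -0.003]
contact_force: [-0.6, 0.6, -0.3]
gripper_width: -0.003
grasp_force: 0.0
```

Run:
```python
from h import *
a=save("side","side1.png")[130:250,170:320,::-1]
b=save("top","top1.png")[120:240,210:360,::-1]
cv2.imwrite("pics/c1.png",cv2.resize(np.hstack([a,b]),None,fx=2.66,fy=2.66,interpolation=cv2.INTER_CUBIC))
```

```text
(no output)
```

View pics/c1.png

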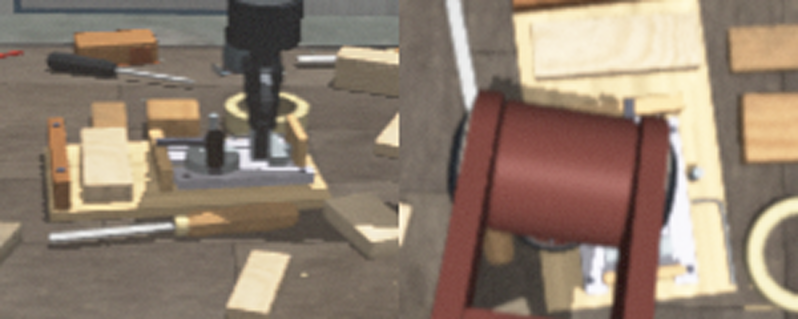

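The fingers stand about 20 mm behind the knob (knob at ~(213,150) in the crop, fingertip at ~(262,155)) and clear of everything. Next I work out the arc.

Run:
```python
from h import *
p=[.5959,-.0693,.1242]; s=state()["tool_pos"]; prev=fx(p,[0,0,0])[0]
prev=s; o=.021
for a in (82.5,72.5,62.5,52.5,42.5,32.5,22.5,12.5,6,2.5,0,-1.2):
    r=np.radians(a); P=fx(p,[.07*np.cos(r)-o*np.sin(r),.07*np.sin(r)+o*np.cos(r),.056])[0]
    print(a,P.round(4),(P-prev).round(4)); prev=P
```

```text
82.5 [0.5754 0.0008 0.056 ] [ 0.0212  0.0016 -0.002 ]
72.5 [0.5879 0.0033 0.056 ] [0.0125 0.0025 0.    ]
62.5 [0.6006 0.0036 0.056 ] [0.0127 0.0003 0.    ]
52.5 [0.6132 0.0017 0.056 ] [ 0.0126 -0.0019  0.    ]
42.5 [ 0.6253 -0.0024  0.056 ] [ 0.0121 -0.0041  0.    ]
32.5 [ 0.6364 -0.0085  0.056 ] [ 0.0112 -0.0061  0.    ]
22.5 [ 0.6464 -0.0165  0.056 ] [ 0.0099 -0.008   0.    ]
12.5 [ 0.6548 -0.026   0.056 ] [ 0.0084 -0.0096  0.    ]
6 [ 0.6593 -0.033   0.056 ] [ 0.0045 -0.0069  0.    ]
2.5 [ 0.6614 -0.0369  0.056 ] [ 0.0021 -0.0039  0.    ]
0 [ 0.6628 -0.0398  0.056 ] [ 0.0014 -0.0029  0.    ]
-1.2 [ 0.6634 -0.0412  0.056 ] [ 0.0006 -0.0014  0.    ]
```

Emit:
play_rows(linear=[[0.0105, 0.001, 0], [0.0105, 0.0005, 0], [0.006, 0.0013, 0], [0.0065, 0.0012, 0], [0.0063, 0.0003, 0], [0.0064, 0, 0], [0.0063, -0.0007, 0], [0.0063, -0.0012, 0]], turn=[0, 0, -5, -5, -5, -5, -5, -5])

```text
time: 4.78
tool_pos: [0.6137, 0.0023, 0.0582]
tool_rot: [-0.001, 0.966, -0.258, 0.0]
contact_force: [-1.4, 1.6, 1.7]
gripper_width: 0.0
grasp_force: 1.1
```

Emit:
play_rows(linear=[[0.0061, -0.0018, 0], [0.006, -0.0023, 0], [0.0057, -0.0028, 0], [0.0055, -0.0033, 0], [0.0051, -0.0038, 0], [0.0048, -0.0042, 0], [0.0044, -0.0046, 0], [0.004, -0.005, 0]], turn=[-5, -5, -5, -5, -5, -5, -5, -5])

```text
time: 5.78
tool_pos: [0.6559, -0.0253, 0.0582]
tool_rot: [-0.001, 0.82, -0.573, 0.001]
contact_force: [0.9, 2.6, 0.4]
gripper_width: 0.003
grasp_force: 1.1
```

Emit:
play_rows(linear=[[0.0023, -0.0035, 0], [0.0022, -0.0034, 0], [0.0011, -0.002, 0], [0, 0, 0]], turn=[-3.3, -3.2, -2, 0])

```text
time: 6.28
tool_pos: [0.6606, -0.0351, 0.0579]
tool_rot: [-0.0, 0.776, -0.631, 0.0]
contact_force: [-0.2, 0.7, 0.2]
gripper_width: 0.001
grasp_force: 0.4
```

Emit:
play_rows(linear=[[0.0006, -0.0011, 0], [0.0006, -0.0011, 0], [0.0006, -0.0011, 0], [0, 0, 0]], turn=[-1, -1, -1, 0])

```text
time: 6.78
tool_pos: [0.6616, -0.0386, 0.0573]
tool_rot: [0.0, 0.759, -0.651, 0.0]
contact_force: [-0.1, 0.9, 1.4]
gripper_width: -0.003
grasp_force: 0.6
```

Emit:
play_rows(linear=[[0.0003, -0.0006, 0], [0.0003, -0.0006, 0], [0, 0, 0]], turn=[-0.5, -0.5, 0])

```text
time: 7.15
tool_pos: [0.662, -0.0396, 0.0572]
tool_rot: [0.0, 0.753, -0.657, -0.0]
contact_force: [1.0, 1.4, 0.6]
gripper_width: -0.0
grasp_force: 0.7
```

Run:
```python
from h import *
a=save("side","side2.png")[130:250,170:320,::-1]
b=save("top","top2.png")[100:220,230:380,::-1]
cv2.imwrite("pics/c2.png",cv2.resize(np.hstack([a,b]),None,fx=2.66,fy=2.66,interpolation=cv2.INTER_CUBIC))
```

```text
(no output)
```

View pics/c2.png

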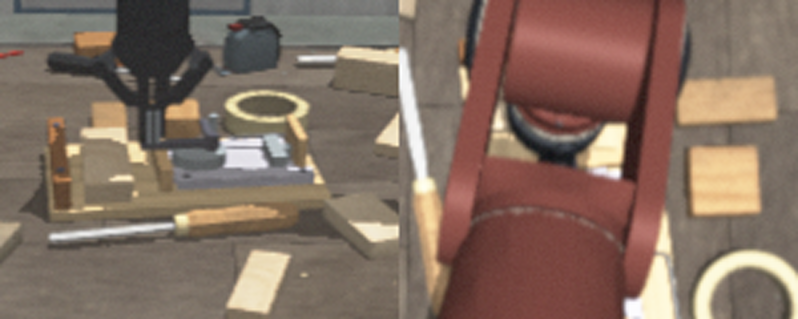

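The lever now points at the fence, with the fingers on its left. I'll creep on until the lug meets the stop.

Emit:
play_rows(linear=[[0.0001, -0.001, 0], [0.0001, -0.001, 0], [0, 0, 0]], turn=[0, 0, 0])

```text
time: 7.62
tool_pos: [0.6625, -0.0415, 0.0572]
tool_rot: [-0.0, 0.754, -0.657, 0.0]
contact_force: [1.9, 1.6, 0.2]
gripper_width: -0.001
grasp_force: 0.9
```

Emit:
play_rows(linear=[[0.0001, -0.001, 0], [0, 0, 0]], turn=[0, 0])

```text
time: 7.88
tool_pos: [0.6625, -0.0417, 0.0573]
tool_rot: [-0.001, 0.754, -0.657, -0.001]
contact_force: [0.0, 5.4, 0.5]
gripper_width: 0.001
grasp_force: 2.4
```

Emit:
play_rows(linear=[[0.0001, -0.001, 0], [0, 0, 0]], turn=[0, 0])

```text
time: 8.12
tool_pos: [0.6625, -0.0417, 0.0573]
tool_rot: [-0.001, 0.754, -0.657, -0.001]
contact_force: [1.0, 7.7, 1.4]
gripper_width: -0.0
grasp_force: 3.8
```

Emit:
play_rows(linear=[[-0.0005, 0.008, 0], [-0.001, 0.01, 0], [0, 0, 0.03], [0, 0, 0.04], [0, 0, 0.03], [-0.02, -0.006, 0], [-0.02, -0.006, 0], [-0.02, -0.006, 0]], turn=[0, 0, 0, 0, 0, 10, 10, 10])

```text
time: 9.12
tool_pos: [0.6002, -0.0437, 0.1572]
tool_rot: [0.0, 0.899, -0.437, 0.0]
contact_force: [-0.1, -0.1, -0.7]
gripper_width: -0.001
grasp_force: 0.0
```

Emit:
play_rows(linear=[[-0.02, -0.006, 0], [-0.02, -0.006, 0], [-0.02, -0.006, 0], [-0.02, -0.006, 0], [-0.02, -0.006, 0], [-0.02, -0.006, 0], [-0.02, -0.006, 0], [0, 0, 0]], turn=[10, 10, 10, 10, 10, 9, 0, 0])

```text
time: 10.12
tool_pos: [0.4602, -0.0857, 0.1571]
tool_rot: [0.0, 0.998, 0.059, -0.0]
contact_force: [0.4, -0.2, -0.8]
gripper_width: -0.001
grasp_force: 0.0
```

Run:
```python
from h import *
a=save("side","side3.png")[130:250,170:320,::-1]
b=save("top","top3.png")[100:220,230:380,::-1]
cv2.imwrite("pics/c3.png",cv2.resize(np.hstack([a,b]),None,fx=2.66,fy=2.66,interpolation=cv2.INTER_CUBIC))
for n in("top","side"):
  for r in trace(n,"lever_knob")[:2]: print(n,r["p"],r["location"],at(n,r["location"],.0665).round(3))
p=[.5959,-.0693,.1242];print(proj("top",fx(p,[[.07,0,.085],[-.098,0,.059]])))
```

```text
top 0.75 [296.1, 173.4] [[ 0.617 -0.066  0.066]]
side 0.76 [238.9, 181.7] [[ 0.629 -0.031  0.066]]
[[294.71159656 150.71775394]
 [302.53872421 226.19363521]]
```

View pics/c3.png

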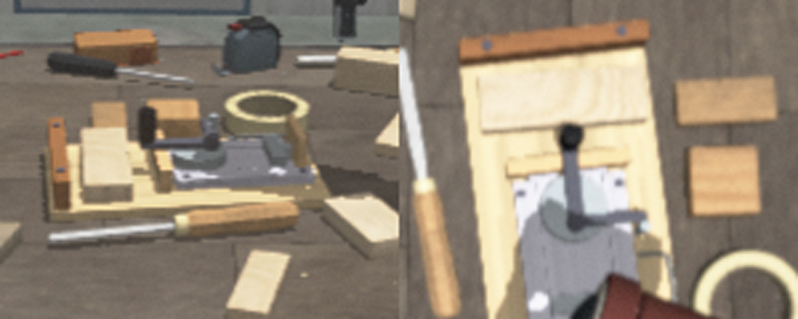

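The top view shows the knob at px (294.7,150.8), right where the fit puts angle 0 (294.7,150.7), and the slide still back. Now I push the slide.

Emit:
play_rows(linear=[[0, 0, -0.03], [0, 0, -0.03], [0, 0, -0.03], [0, 0, -0.031], [0.01, 0.0012, 0], [0.008, 0.001, 0], [0.005, 0.0006, 0], [0.005, 0.0006, 0]], turn=[0, 0, 0, 0, 0, 0, 0, 0])

```text
time: 11.32
tool_pos: [0.4905, -0.0823, 0.0376]
tool_rot: [0.0, 0.998, 0.059, 0.001]
contact_force: [0.6, -0.4, 0.6]
gripper_width: 0.002
grasp_force: 0.0
```

Emit:
play_rows(linear=[[0.005, 0.0006, 0], [0.005, 0.0006, 0], [0.005, 0.0006, 0], [0.005, 0.0006, 0], [0.005, 0.0006, 0]], turn=[0, 0, 0, 0, 0])

```text
time: 11.95
tool_pos: [0.5143, -0.079, 0.0363]
tool_rot: [-0.0, 0.998, 0.059, -0.0]
contact_force: [-3.4, 0.4, 1.8]
gripper_width: -0.001
grasp_force: 1.4
```

Emit:
play_rows(linear=[[0.004, 0.0005, 0], [0.004, 0.0005, 0], [0.003, 0.0004, 0], [0, 0, 0]], turn=[0, 0, 0, 0])

```text
time: 12.45
tool_pos: [0.5255, -0.0777, 0.0362]
tool_rot: [0.0, 0.998, 0.059, 0.001]
contact_force: [0.0, 0.4, 0.3]
gripper_width: -0.002
grasp_force: 0.2
```

Emit:
play_rows(linear=[[0.002, 0.0003, 0], [0.002, 0.0002, 0], [0, 0, 0]], turn=[0, 0, 0])

```text
time: 12.82
tool_pos: [0.5291, -0.0772, 0.0362]
tool_rot: [-0.0, 0.998, 0.059, 0.0]
contact_force: [-3.2, -0.6, 0.7]
gripper_width: -0.002
grasp_force: 1.1
```

Emit:
play_rows(linear=[[0.001, 0.0001, 0], [0.001, 0.0001, 0], [0, 0, 0]], turn=[0, 0, 0])

```text
time: 13.2
tool_pos: [0.5311, -0.077, 0.0362]
tool_rot: [-0.0, 0.998, 0.059, 0.0]
contact_force: [-2.4, 0.8, 0.5]
gripper_width: 0.002
grasp_force: 1.3
```

Emit:
play_rows(linear=[[0.001, 0.0001, 0], [0, 0, 0]], turn=[0, 0])

```text
time: 13.45
tool_pos: [0.5321, -0.0769, 0.0362]
tool_rot: [-0.0, 0.998, 0.059, -0.0]
contact_force: [-3.5, 1.1, -0.6]
gripper_width: 0.001
grasp_force: 1.3
```

Emit:
play_rows(linear=[[0.001, 0.0001, 0], [0, 0, 0]], turn=[0, 0])

```text
time: 13.7
tool_pos: [0.5331, -0.0767, 0.0362]
tool_rot: [-0.0, 0.998, 0.059, 0.0]
contact_force: [-2.6, 1.3, 0.1]
gripper_width: -0.003
grasp_force: 1.3
```

Emit:
play_rows(linear=[[0.001, 0.0001, 0], [0, 0, 0]], turn=[0, 0])

```text
time: 13.95
tool_pos: [0.5336, -0.0767, 0.0362]
tool_rot: [-0.0, 0.998, 0.059, -0.001]
contact_force: [-3.9, -0.2, 1.5]
gripper_width: -0.001
grasp_force: 2.5
```

Emit:
play_rows(linear=[[0.001, 0.0001, 0], [0, 0, 0]], turn=[0, 0])

```text
time: 14.2
tool_pos: [0.5337, -0.0767, 0.0362]
tool_rot: [-0.0, 0.998, 0.059, -0.002]
contact_force: [-9.3, -0.1, 4.7]
gripper_width: 0.004
grasp_force: 4.6
```

Emit:
play_rows(linear=[[0.001, 0.0001, 0], [0, 0, 0]], turn=[0, 0])

```text
time: 14.45
tool_pos: [0.5336, -0.0767, 0.0362]
tool_rot: [-0.0, 0.998, 0.059, -0.004]
contact_force: [-13.3, -0.6, 8.9]
gripper_width: 0.002
grasp_force: 6.7
```

The slide is blocked at about 0.045 of travel. I'll back off, rise and look.

Emit:
play_rows(linear=[[-0.01, -0.0012, 0], [-0.025, -0.003, 0], [-0.02, -0.0025, 0], [0, 0, 0.04], [0, 0, 0.05], [-0.02, 0, 0.03], [-0.03, 0, 0], [0, 0, 0]], turn=[0, 0, 0, 0, 0, 0, 0, 0])

```text
time: 15.45
tool_pos: [0.431, -0.0835, 0.1571]
tool_rot: [0.001, 0.998, 0.059, 0.002]
contact_force: [1.1, 0.4, 0.4]
gripper_width: 0.003
grasp_force: 0.0
```

Run:
```python
from h import *
a=save("side","side4.png")[145:235,180:300,::-1]
b=save("top","top4.png")[100:220,240:370,::-1]
a=cv2.resize(a,(400,300),interpolation=cv2.INTER_CUBIC);b=cv2.resize(b,None,fx=3,fy=3,interpolation=cv2.INTER_CUBIC)
cv2.imwrite("pics/c4.png",np.hstack([cv2.copyMakeBorder(a,0,60,0,0,0),b]))
p=[.5959,-.0693,.1242]
print((proj("top",fx(p,[[.07,0,.085],[.156,.085,.046],[.156,-.085,.046],[.106,.075,.034],[.106,-.075,.034],[-.054,.0,.059],[.106,.055,.039],[.106,-.055,.039]]))-[240,100])*3+[400,0])
```

```text
[[564.13478967 152.15326183]
 [438.45342734  67.33373065]
 [653.72112101  44.55321446]
 [458.10120276 131.75472905]
 [646.80353791 111.58290283]
 [580.56210718 320.37867585]
 [483.49659803 127.53716901]
 [622.6266315  112.66859591]]
```

View pics/c4.png

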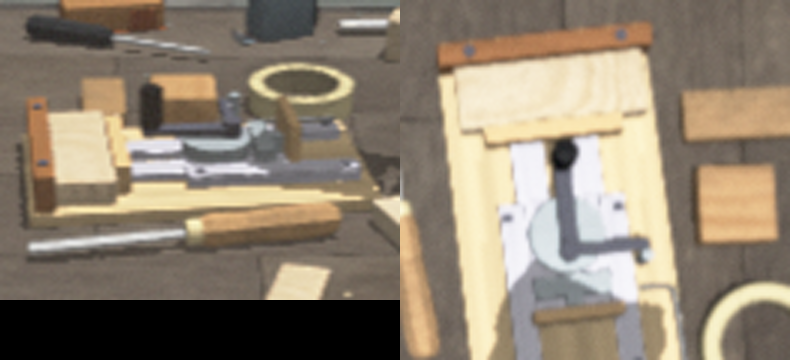

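The board lies flat on the fence with its near edge where predicted. The jaw is against it, the knob is at (565,152) as predicted for the low point, the bystanders have not moved, and the robot is clear.

```bash
python3 -c "
from plant import *
print(job_done())"
```

```text
the job is handed in; nothing more can be done
None
```

The clamp is closed: the lever points at the fence with its lug on the stop, the slide was then pushed forward until the board sat flat against the fence, and I handed the job in at about 15.5 s with the robot clear.

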